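Press the square seal flush on the sloped writing pad

TASK

Take the big square stone seal out of the cluttered writing tray, without knocking over the round seals, and press its foot flat and flush on the sheet of the sloped writing pad, inside the inked frame and squared up with it. Match its slope by feel, push gently with about the weight of a kilogram (10 N), without shoving the board to another slope, and finish while still gripping the seal by its sides and holding it pressed there.

Things in the scene. Friction and masses are not known exactly. Their poses are not given: they have to be found in the camera images.
- seal_mid (a point): Centre of the square stone seal, a plain pale marble block 40 x 40 mm and 62 mm tall (about 0.25 kg), standing on its foot in the tray; the point is half-way up (31 mm above the foot). z runs from the foot (the face to press) to the top, x and y are square to its sides.
- seal: The same seal; origin at the centre of its foot, axes as above.
- round_a_mid (a point): Half-way up the thicker round marble seal (cylinder 30 mm across, 56 mm tall) that stands in the tray; leave standing. z is its axis.
- round_b_mid (a point): Half-way up the thinner round marble seal (cylinder 24 mm across, 62 mm tall) that stands in the tray; leave standing. z is its axis.
- tray: Fixed black open tray, outside 200 mm (its x) x 280 mm (its y) x 30 mm high, walls and floor 5 mm; origin under its centre on the table. The three seals stand upright in a row along its y, on its floor, about 80 mm apart and in any order; the clear room beside them is along its x. Two ink sticks no more than 12 mm high lie in it near its -x wall.
- frame (a point): Centre of the inked square frame (56 mm inside) printed on the sheet of the writing pad, on the sheet's surface. z is the pad's outward normal, x points up the slope, y along the width. The slope differs each time, about 6 to 17 degrees, rising away from the robot; the reading is noisy, so settle the fit by touch.
- pad: The grey sheet-covered writing pad, 190 mm along the slope (x) x 200 mm wide (y) x 6 mm thick, same origin and axes as frame. It lies on springs over the board: it starts to give at about 3 N, then sinks 1 mm straight into the slope for every 2 N, and bottoms after 8 mm (about 18 N). It does not tip.
- clip (a point): Top of the metal clip in the middle of the top edge of the wooden board that carries the pad (245 mm along the slope x 240 mm wide x 10 mm thick): 116 mm up the slope from the frame's centre; clip 20 mm x 90 mm, it stands at most 13 mm over the board, level with the sheet or lower. The board is friction-clamped to its slope and stays put under the push asked for; a hard shove (over 50 N) makes it slip.
- stand: Wooden stand of the board, fixed: base 250 x 270 mm; origin under its centre on the table. Two uprights reach 115 mm above the table just outside the board's side edges, 90 mm beyond the origin along its x.

How it is judged:
On the way:
1. the square seal is lifted out of the tray in the grip (z of seal_mid in the frame of tray above 0.085 m and contact force between the fingers and seal above 2 N and not (contact force between seal and tray above 0.01 N)), for 0.2 s.
At the end, for the whole second after the job is handed in: Seal still gripped by its sides, foot flush on the pad (within 0.05 rad), centre within 8 mm of the frame's centre both ways and 28 to 34 mm off the surface, sides within 0.17 rad of the frame's, pushed with 3.5 to 30 N and at rest for the last second; round seals standing (x of seal_mid in the frame of frame between -0.008 and 0.008 m and y of seal_mid in the frame of frame between -0.008 and 0.008 m and z of seal_mid in the frame of frame between 0.028 and 0.034 m and angle between the z axis of seal_mid and the z axis of frame, either way round below 0.05 rad and (angle between the x axis of seal_mid and the x axis of frame, either way round below 0.17 rad or angle between the x axis of seal_mid and the y axis of frame, either way round below 0.17 rad) and angle between seal_mid's own z axis and vertical below 1 rad and contact force between seal and pad between 3.5 and 30 N and contact force between the fingers and seal above 3 N and distance between the grasp point and seal_mid below 0.036 m and linear speed of seal below 0.02 m/s and angle between each of round_a_mid, round_b_mid's own z axis and vertical below 0.6 rad); the arm keeps its last pose, push and grip.
It fails at once if a round seal is knocked over (angle between any of round_a_mid, round_b_mid's own z axis and vertical above 0.6 rad).
It fails at once if the board is shoved to another slope (distance of clip from where it was at the start of the episode above 0.006 m).
It fails at once if the seal is jammed hard on the pad (contact force between seal and pad above 45 N).
It also fails if it takes over 56 s, if anything falls off the work surface, if the arm or the gripper's body presses on something with over 40 N, if the wrist force passes 120 N, or if a joint passes its speed limit or range.

ROBOT

A 7-joint arm with a two-finger parallel gripper is mounted at the origin on the work surface. World frame = base frame: x ahead of the robot, y to its left, z up, the work surface at z = 0. Lengths are in m, angles in rad, forces in N, time in s.
With the tool pointing down it reaches from about 0.4 to 0.9 m from the base axis. Payload 5.5 kg.
Tool frame: the origin (TCP) lies where the fingers leave the gripper's body, on its centre line; the fingertips stand 66 mm ahead of it and the grasp point (between the pads) lies 47 mm ahead of it; y points along the fingers, x is the direction in which the jaws open and shut, and the axes are right-handed (so a half turn about y gives the same grasp; the last joint's range is limited). The gripper opens to 92 mm and grips with 3 to 60 N. Pads are 19 mm wide; open, the fingers measure 130 mm over their backs; the gripper's body (75 mm by 190 mm) begins 47 mm behind the grasp point.
Start: joints at [-0.857, 0.501, -0.427, 1.55, 0.221, 1.138, -0.21], TCP at [0.283, 0.585, 0.292] pointing down, gripper open.
Joint ranges: [-2.88, 2.88], [-0.31, 2.03], [-1.54, 1.56], [0.2, 2.42], [-1.41, 4.55], [0.19, 2.02], [-2.57, 2.57]. Speed limits (rad/s): [2.57, 2.57, 3.14, 3.14, 3.14, 3.14, 3.14].

INTERFACE

Orientations are given as [roll, pitch, yaw] about the fixed x, y, z axes, in that order (R = Rz(yaw) Ry(pitch) Rx(roll)).
In Python, from cell import manip gives the robot as it stands.
- The arm moves only by the shell command python3 -m handwheel 'ROWS' [FORCE]. ROWS is JSON, a list of rows, each an object of numbers: "x", "y", "z": the shift along the tool's x, y, z in m; "spin": the turn about the tool's y in rad; "gripper": the closure, from 0 (fully open) to 1 (shut). A call has 1 to 12 rows; each row is the pose to reach, as a shift and turn from the pose commanded when the call began, along the tool's axes at that moment; what a row does not reach only later rows make up. A row lasts 1/12 s, in which the tool goes at most 41.7 mm and 7.16 degrees, less where a joint would pass 70% of its speed; a pose out of reach is approached as far as the arm can. A call with a gripper value outside its range is refused whole. The fingers move at their own pace and stop on an object; FORCE is the grip in N (left out, the last holds). Time passes only in rows, so rows that repeat a pose let the fingers close. It gives the time, the measured TCP pose, the force and the opening at its end, in the units of the state.
- manip.read_state(): the state, without advancing time (a new reading comes with each control period).
- manip.camera(name): name is "scene" or "top" or "wrist"; returns a dict with "color" (400x640x3 uint8, red, green, blue), "fov_y" (degrees; the focal length in pixels is half the picture's height over the tangent of half this angle, whatever the lens; pixels are square), "cx", "cy" (the principal point, pixels), "k1" (the pictures are not rectified: a ray, as slopes to the right and down, at radius r is drawn at 1 + k1 r^2 times it, then the intrinsics apply), "T" (4x4, takes a point from camera to world coordinates); the wrist camera has in their place "tool_from_camera" (4x4, takes a point from camera to tool coordinates, whose origin is the TCP and whose axes are the tool frame's). Camera axes: x right, y up, looking along -z (the intrinsics and any distortion apply to the point x, -y, -z); pixel columns grow to the right and rows downward; lengths in m; the calibration is good to about 2 mm. A picture is of the moment at which its call begins: read the wrist's pose just before it. There is no depth.
- manip.close_job(): hands the job in, once; it reports no verdict.
The state is a dict: "t": time; "qpos": joint angles; "joint_velocities": joint speeds; "tau": joint torques, N m; "ee_pos": TCP position; "tcp_rot": TCP orientation; "wrist_force": force on the tool from outside, world axes, zero at the start; "ft_torque": the same for the moment, N m; "finger_gap": finger opening in m.
Only numpy, scipy, OpenCV 4.12 (cv2) and the standard library are available. Lean on these libraries where they do the work, as an engineer would, in place of code of your own. Each camera call takes 0.05 s, during which the arm holds its last target.

## Working session

There is one attempt and no reset: what is moved stays moved. The work goes in short steps, Python scripts to look and compute and a shell command to move; the robot and the scene stay as the last step left them, time stands still between calls to the robot, and variables do not carry over. Pictures are saved under pics/ and viewed, and the job is handed in when it is done.

```bash
ls; mkdir -p pics
python3 - <<'E'
from cell import manip
import cv2
s=manip.read_state()
for k in s: print(k,s[k])
for n in ("scene","top","wrist"):
    c=manip.camera(n)
    cv2.imwrite(f"pics/{n}0.png",c["color"][...,::-1])
    print(n,{k:v for k,v in c.items() if k!="color"})
E
```

```text
pics
t 0.0
qpos [-0.85681668  0.50186273 -0.42677896  1.55145197  0.22079756  1.13829803
 -0.21029082]
joint_velocities [ 0.00017415 -0.00144465 -0.00092906 -0.00104043 -0.00141022 -0.00087377
  0.00120955]
tau [-6.27679365e-04 -5.66588974e+01 -5.81591427e+00 -2.79099995e+01
 -6.84250030e-02  3.06998589e-02  1.64801586e-04]
ee_pos [0.28298174 0.5845271  0.291167  ]
tcp_rot [-1.57072965  0.00196352  1.12006941]
wrist_force [-1.23061406 -0.50602393 -0.72517893]
ft_torque [ 0.00708807 -0.02003953  0.00223082]
finger_gap 0.09181766254054953
scene {'fov_y': 51.45130586112076, 'cx': 322.1188660754131, 'cy': 196.07613440800614, 'k1': -0.0697048850355847, 'T': array([[-0.06659033, -0.65943469,  0.7488068 ,  1.20642037],
       [ 0.99777845, -0.04252494,  0.05128155,  0.02997734],
       [-0.00197386,  0.75055814,  0.66080147,  0.58925982],
       [ 0.        ,  0.        ,  0.        ,  1.        ]])}
top {'fov_y': 44.826179604167926, 'cx': 318.44835647084676, 'cy': 200.09810192953555, 'k1': -0.0297868605603731, 'T': array([[ 0.02803791,  0.98931889, -0.14304545,  0.49270225],
       [-0.99959259,  0.02851354,  0.00127579,  0.00835166],
       [ 0.0053409 ,  0.1429514 ,  0.9897153 ,  1.10774943],
       [ 0.        ,  0.        ,  0.        ,  1.        ]])}
wrist {'fov_y': 64.87250892762687, 'cx': 318.5501645421645, 'cy': 201.70490250588747, 'k1': -0.03599228522084504, 'tool_from_camera': array([[ 9.99999704e-01, -6.73974914e-04,  3.72038357e-04,
        -1.21914171e-04],
       [ 5.44999607e-04,  2.78461796e-01, -9.60447152e-01,
        -9.35238445e-02],
       [ 5.43718817e-04,  9.60447070e-01,  2.78462081e-01,
         7.58157335e-02],
       [ 0.00000000e+00,  0.00000000e+00,  0.00000000e+00,
         1.00000000e+00]])}
```

View pics/scene0.png

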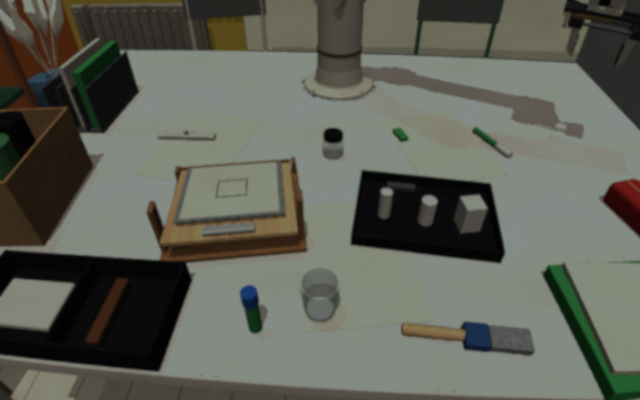

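View pics/top0.png

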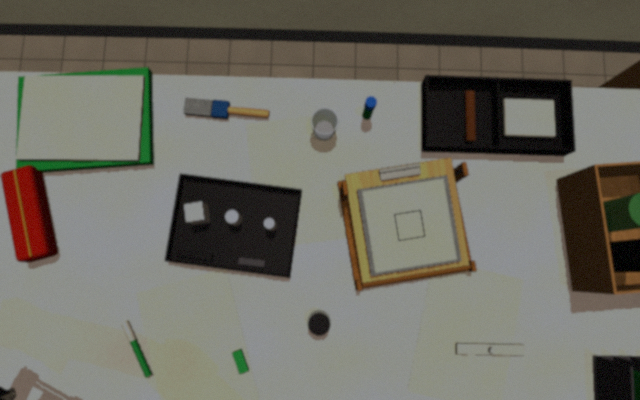

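View pics/wrist0.png

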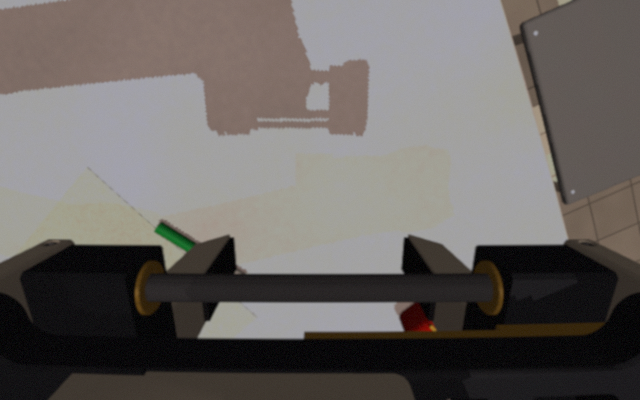

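Run:
```python
import cv2
a=cv2.imread("pics/top0.png")
cv2.imwrite("pics/top_tray.png",cv2.resize(a[165:285,155:310],None,fx=5,fy=5,interpolation=cv2.INTER_CUBIC))
cv2.imwrite("pics/top_pad.png",cv2.resize(a[150:295,330:485],None,fx=4,fy=4,interpolation=cv2.INTER_CUBIC))
a=cv2.imread("pics/scene0.png")
cv2.imwrite("pics/sc_tray.png",cv2.resize(a[165:265,345:510],None,fx=4.8,fy=4.8,interpolation=cv2.INTER_CUBIC))
cv2.imwrite("pics/sc_pad.png",cv2.resize(a[150:265,145:310],None,fx=4.8,fy=4.8,interpolation=cv2.INTER_CUBIC))
```

```text
(no output)
```

View pics/top_tray.png

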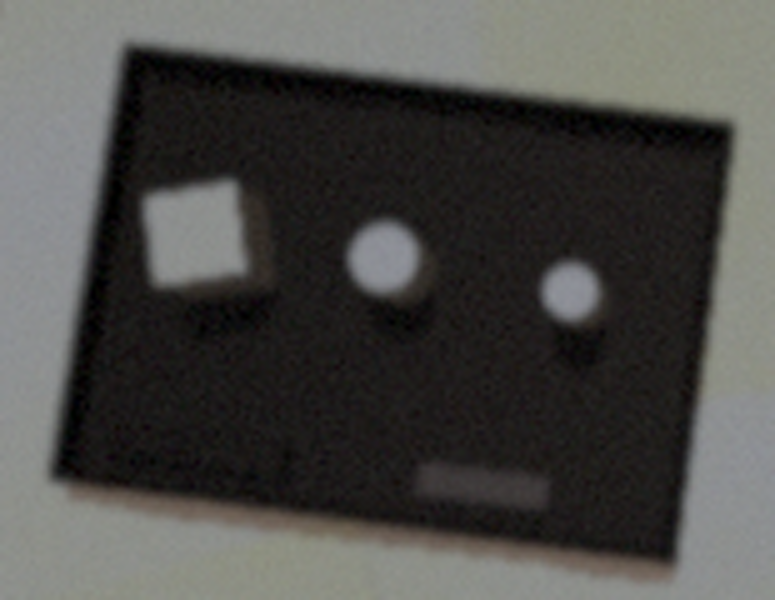

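View pics/top_pad.png

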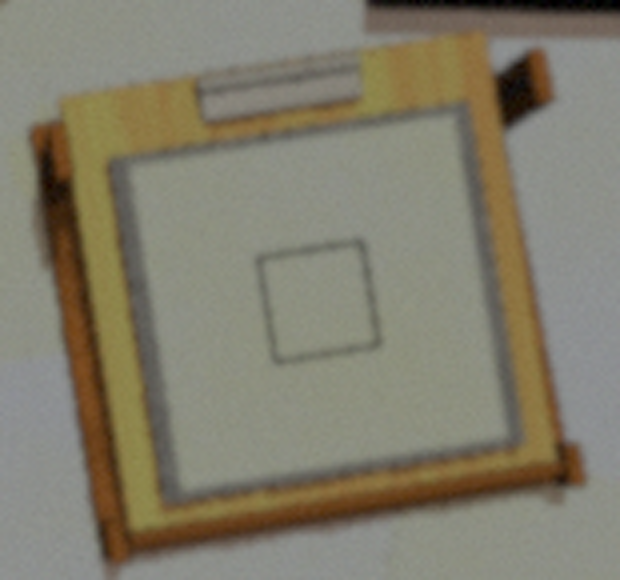

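View pics/sc_tray.png

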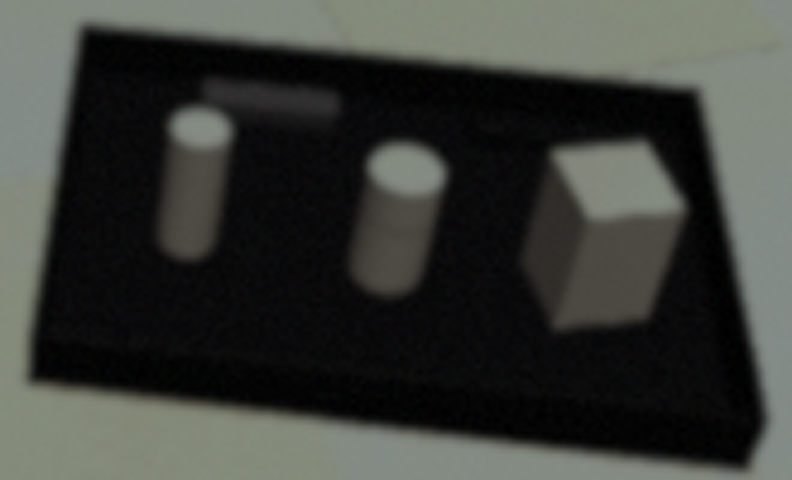

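View pics/sc_pad.png

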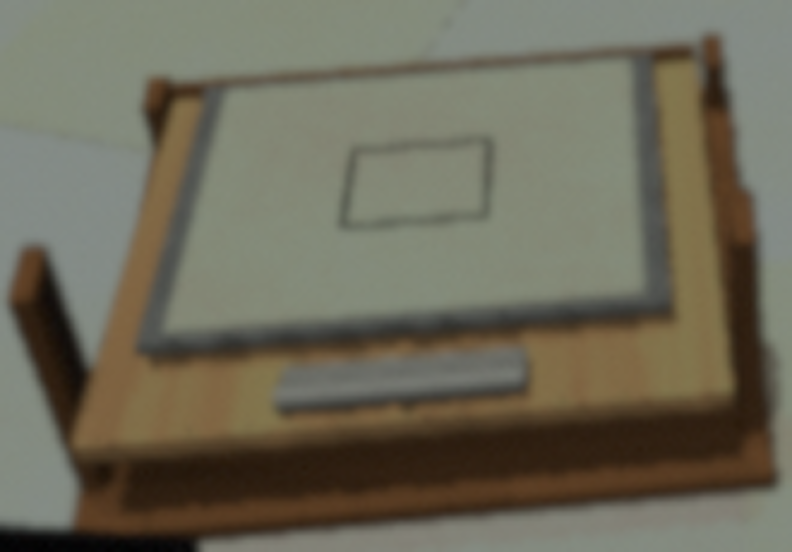

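```bash
cat > h.py <<'E'
import numpy as np
from scipy.optimize import least_squares
from scipy.spatial.transform import Rotation as R
def K(fov,cx,cy): 
    f=200/np.tan(np.radians(fov)/2); return f,cx,cy
CAM=dict(
scene=dict(k=K(51.45130586112076,322.1188660754131,196.07613440800614),k1=-0.0697048850355847,T=np.array([[-0.06659033,-0.65943469,0.7488068,1.20642037],[0.99777845,-0.04252494,0.05128155,0.02997734],[-0.00197386,0.75055814,0.66080147,0.58925982],[0,0,0,1]])),
top=dict(k=K(44.826179604167926,318.44835647084676,200.09810192953555),k1=-0.0297868605603731,T=np.array([[0.02803791,0.98931889,-0.14304545,0.49270225],[-0.99959259,0.02851354,0.00127579,0.00835166],[0.0053409,0.1429514,0.9897153,1.10774943],[0,0,0,1]])),
wrist=dict(k=K(64.87250892762687,318.5501645421645,201.70490250588747),k1=-0.03599228522084504,M=np.array([[9.99999704e-01,-6.73974914e-04,3.72038357e-04,-1.21914171e-04],[5.44999607e-04,2.78461796e-01,-9.60447152e-01,-9.35238445e-02],[5.43718817e-04,9.60447070e-01,2.78462081e-01,7.58157335e-02],[0,0,0,1]])))
def tool_T(pos,rpy):
    T=np.eye(4);T[:3,:3]=R.from_euler('xyz',rpy).as_matrix();T[:3,3]=pos;return T
def proj(c,P,T=None):
    c=CAM[c]; T=c['T'] if T is None else T
    P=np.atleast_2d(P); p=(P-T[:3,3])@T[:3,:3]
    s=np.c_[p[:,0],-p[:,1]]/-p[:,2:3]; r2=(s**2).sum(1,keepdims=True); s=s*(1+c['k1']*r2)
    f,cx,cy=c['k']; return s*f+[cx,cy]
def ray(c,uv,T=None):
    c=CAM[c]; T=c['T'] if T is None else T
    f,cx,cy=c['k']; d=(np.atleast_2d(uv)-[cx,cy])/f; s=d.copy()
    for _ in range(30): s=d/(1+c['k1']*(s**2).sum(1,keepdims=True))
    v=np.c_[s[:,0],-s[:,1],-np.ones(len(s))]@T[:3,:3].T
    return T[:3,3],v
def atz(c,uv,z,T=None):
    o,v=ray(c,uv,T); return o+v*((z-o[2])/v[:,2:3])
def crop(uv,off,f): return (np.array(uv,float)+.5)/f-.5+off
E
python3 - <<'E'
from h import *
tt=lambda u:crop(u,[155,165],5); tp=lambda u:crop(u,[330,150],4); st=lambda u:crop(u,[345,165],4.8); sp=lambda u:crop(u,[145,150],4.8)
ct=tt([(143,188),(238,178),(248,275),(155,290)]); cs=st([(645,140),(685,208),(597,218),(552,150)])
# seal top: scene corner order: far-right etc.
for n,c in(("top",ct),("scene",cs)):
    p=atz(n,c,.067); print(n,p.round(4)[:,:2].tolist(),'mean',p.mean(0).round(4)); e=np.diff(np.r_[p,p[:1]],axis=0); print(np.linalg.norm(e,axis=1).round(4),np.degrees(np.arctan2(e[:,1],e[:,0])).round(1))
for n,c in(("top",tt([(384,257),(571,292)])),("scene",st([(407,170),(201,128)]))): print(n,atz(n,c[:1],.061).round(4),atz(n,c[1:],.067).round(4))
tc=tt([(128,45),(735,123),(675,560),(52,478)]); p=atz("top",tc,.03); print('tray',p.round(4).tolist()); e=np.diff(p,axis=0);print(np.linalg.norm(e,axis=1),np.degrees(np.arctan2(e[:,1],e[:,0])))
# frame
ft=tp([(258,257),(362,240),(381,347),(276,363)]); fs=sp([(488,215),(341,227),(352,148),(492,138)])
# world corner order: (+x,+y),(+x,-y),(-x,-y),(-x,+y)
pt=tp([(110,160),(468,103),(522,443),(170,505)]); ps=sp([(668,302),(143,347),(207,86),(650,55)])
h=.0284
L=np.array([[h,h,0],[h,-h,0],[-h,-h,0],[-h,h,0]]); Lp=np.array([[.095,.1,0],[.095,-.1,0],[-.095,-.1,0],[-.095,.1,0]])
def pose(q): 
    M=R.from_euler('ZY',[q[3],-q[4]]).as_matrix(); return M
def res(q,w):
    M=pose(q); A=L@M.T+q[:3];B=Lp@M.T+q[:3]
    return np.r_[(proj('top',A)-ft).ravel(),(proj('scene',A)-fs).ravel(),w*(proj('top',B)-pt).ravel(),w*(proj('scene',B)-ps).ravel()]
for w in(0,.5,1):
    s=least_squares(res,[.5,-.15,.08,.1,.2],args=(w,)); print(w,s.x.round(4),np.degrees(s.x[3:]).round(2),'rms',np.sqrt(np.mean(s.fun**2)).round(2)); 
print(s.fun.reshape(-1,2).round(1).tolist())
E
```

```text
top [[0.6301, 0.3001], [0.6356, 0.2591], [0.5935, 0.2521], [0.5859, 0.2919]] mean [0.6113 0.2758 0.067 ]
[0.0414 0.0427 0.0405 0.0449] [ -82.3 -170.6  100.9   10.5]
scene [[0.5884, 0.2917], [0.6282, 0.2987], [0.6361, 0.2629], [0.597, 0.2526]] mean [0.6124 0.2765 0.067 ]
[0.0404 0.0367 0.0404 0.04  ] [  10.   -77.6 -165.2  102.5]
top [[0.6037 0.1949 0.061 ]] [[0.5902 0.1125 0.067 ]]
scene [[0.606  0.1945 0.061 ]] [[0.5926 0.1126 0.067 ]]
tray [[0.7001, 0.3218, 0.03], [0.6722, 0.0456, 0.03], [0.4769, 0.0655, 0.03], [0.5046, 0.3422, 0.03]]
[0.27758238 0.19627376 0.27800454] [-95.77098991 174.16549139  84.29419206]
0 [ 0.5948 -0.1911  0.0626  0.189   0.0918] [10.83  5.26] rms 0.25
0.5 [ 0.5947 -0.1912  0.0619  0.1917  0.1092] [10.98  6.26] rms 0.41
1 [ 0.5945 -0.1912  0.0609  0.1924  0.1142] [11.02  6.54] rms 0.64
[[0.0, 0.6], [-0.4, 0.6], [-0.8, -0.3], [-0.2, -0.0], [-0.5, 0.3], [0.4, 0.3], [0.5, 0.9], [-0.6, 0.7], [-0.5, -0.1], [0.1, -0.6], [1.2, 0.5], [-1.1, 0.4], [0.8, -0.4], [-1.9, -0.1], [-0.3, -0.1], [0.2, -0.9]]
```

```bash
python3 -m handwheel '[{"x":-0.011,"z":-0.036,"spin":0.08},{"x":-0.022,"z":-0.072,"spin":0.16},{"x":-0.033,"z":-0.108,"spin":0.24},{"x":-0.045,"z":-0.144,"spin":0.32},{"x":-0.056,"z":-0.18,"spin":0.4},{"x":-0.067,"z":-0.216,"spin":0.48},{"x":-0.078,"z":-0.252,"spin":0.56},{"x":-0.09,"z":-0.288,"spin":0.64},{"x":-0.101,"z":-0.324,"spin":0.72},{"x":-0.112,"z":-0.36,"spin":0.8},{"x":-0.123,"z":-0.396,"spin":0.88},{"x":-0.135,"z":-0.430,"spin":0.928}]'
python3 -m handwheel '[{"y":0.02},{"y":0.04},{"y":0.04},{"y":0.04}]'
python3 - <<'E'
from cell import manip
import cv2
s=manip.read_state()
c=manip.camera("wrist"); cv2.imwrite("pics/w1.png",c["color"][...,::-1])
print(s["t"],s["ee_pos"],s["tcp_rot"],s["qpos"],s["wrist_force"])
E
```

```text
0.15 [0.28306414 0.58464288 0.29140181] [-1.57070793e+00  1.51633411e-03  1.11998548e+00] [-0.85674274  0.50166714 -0.42682501  1.55119223  0.22077409  1.13829374
 -0.21027963] [-0.15538413 -0.63047973 -0.35733207]$[0]: bad value
$[0]: bad value
```

View pics/w1.png

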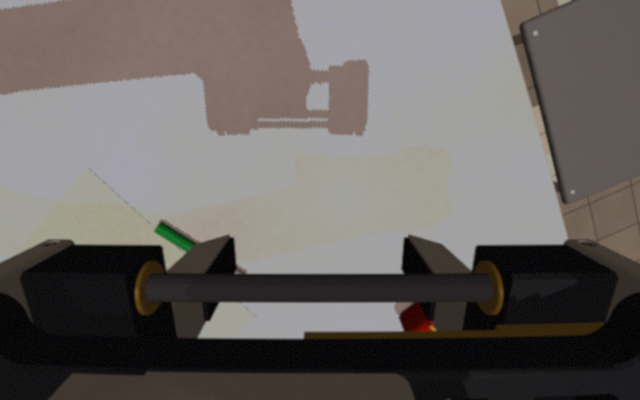

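```bash
python3 -m handwheel '[{"x":-0.011,"y":0,"z":-0.036,"spin":0.08,"gripper":0},{"x":-0.022,"y":0,"z":-0.072,"spin":0.16,"gripper":0},{"x":-0.033,"y":0,"z":-0.108,"spin":0.24,"gripper":0},{"x":-0.045,"y":0,"z":-0.144,"spin":0.32,"gripper":0},{"x":-0.056,"y":0,"z":-0.18,"spin":0.4,"gripper":0},{"x":-0.067,"y":0,"z":-0.216,"spin":0.48,"gripper":0},{"x":-0.078,"y":0,"z":-0.252,"spin":0.56,"gripper":0},{"x":-0.09,"y":0,"z":-0.288,"spin":0.64,"gripper":0},{"x":-0.101,"y":0,"z":-0.324,"spin":0.72,"gripper":0},{"x":-0.112,"y":0,"z":-0.36,"spin":0.8,"gripper":0},{"x":-0.123,"y":0,"z":-0.396,"spin":0.88,"gripper":0},{"x":-0.135,"y":0,"z":-0.430,"spin":0.928,"gripper":0}]'
```

```text
t: 1.2
ee_pos: [0.6127, 0.2746, 0.2921]
tcp_rot: [-1.571, -0.0, 0.188]
wrist_force: [1.0, 0.9, 0.3]
finger_gap: 0.0914
```

```bash
python3 -m handwheel '[{"x":0,"y":0.02,"z":0,"spin":0,"gripper":0},{"x":0,"y":0.04,"z":0,"spin":0,"gripper":0},{"x":0,"y":0.04,"z":0,"spin":0,"gripper":0},{"x":0,"y":0.04,"z":0,"spin":0,"gripper":0}]'
python3 - <<'E'
from cell import manip
import cv2
s=manip.read_state()
c=manip.camera("wrist"); cv2.imwrite("pics/w2.png",c["color"][...,::-1])
print(s["t"],s["ee_pos"],s["tcp_rot"],s["qpos"],s["wrist_force"])
E
```

```text
t: 1.53
ee_pos: [0.6103, 0.2761, 0.2508]
tcp_rot: [-1.571, 0.004, 0.193]
wrist_force: [-0.3, -0.2, 0.1]
finger_gap: 0.0919
1.5333 [0.61028892 0.27610936 0.25075197] [-1.57128388  0.00367854  0.19250558] [-0.38050314  0.5443684  -0.12018612  1.5397362   0.07034991  1.06541063
 -0.3252726 ] [-0.34759326 -0.22232019  0.07592235]
```

View pics/w2.png

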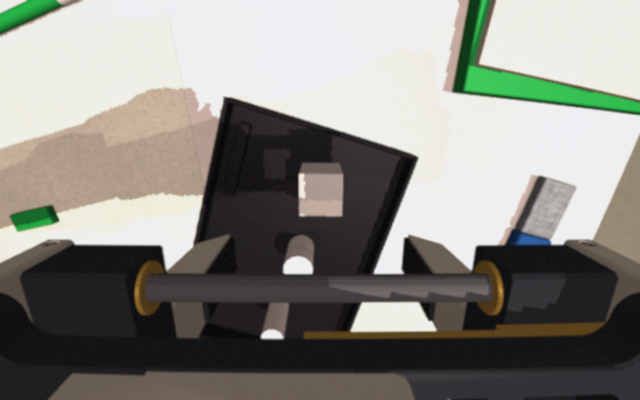

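Run:
```python
import cv2
a=cv2.imread("pics/w2.png")
cv2.imwrite("pics/w2c.png",cv2.resize(a[140:240,270:370],None,fx=6,fy=6,interpolation=cv2.INTER_CUBIC))
from h import *
T=tool_T([0.61028892,0.27610936,0.25075197],[-1.57128388,0.00367854,0.19250558])@CAM['wrist']['M']
for yaw in(8,11):
  M=R.from_euler('z',yaw,degrees=True).as_matrix()
  for z in(.067,.005):
    P=np.array([[20,20],[20,-20],[-20,-20],[-20,20]])*1e-3
    P=np.c_[P,[z]*4]@M.T+[.612,.276,0]
    print(yaw,z,proj('wrist',P,T).round(1).tolist())
```

```text
8 0.067 [[344.9, 177.0], [341.6, 219.0], [298.7, 216.8], [300.3, 174.6]]
8 0.005 [[340.5, 165.4], [337.9, 200.7], [302.3, 198.8], [303.7, 163.4]]
11 0.067 [[343.8, 175.8], [342.8, 218.0], [299.8, 217.9], [299.1, 175.7]]
11 0.005 [[339.6, 164.4], [338.9, 199.8], [303.2, 199.8], [302.8, 164.3]]
```

View pics/w2c.png

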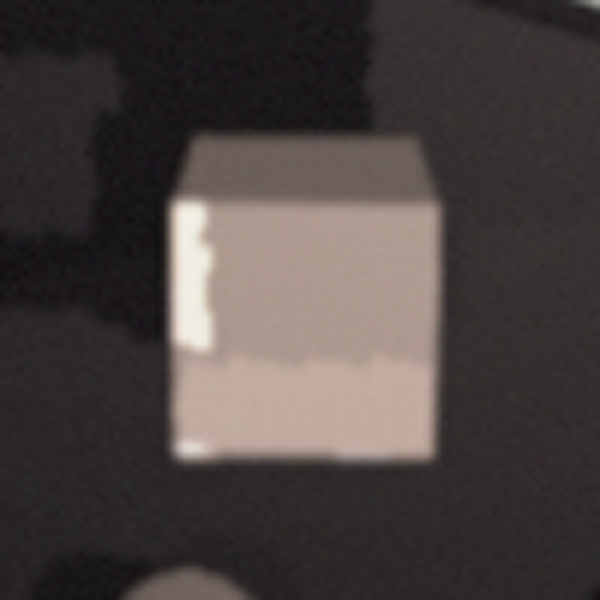

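```bash
python3 -m handwheel '[{"x":0,"y":0.03,"z":0.001,"spin":0,"gripper":0},{"x":0,"y":0.06,"z":0.001,"spin":0,"gripper":0},{"x":0,"y":0.09,"z":0.001,"spin":0,"gripper":0},{"x":0,"y":0.12,"z":0.001,"spin":0,"gripper":0},{"x":0,"y":0.14,"z":0.001,"spin":0,"gripper":0},{"x":0,"y":0.155,"z":0.001,"spin":0,"gripper":0},{"x":0,"y":0.165,"z":0.001,"spin":0,"gripper":0},{"x":0,"y":0.17,"z":0.001,"spin":0,"gripper":0},{"x":0,"y":0.17,"z":0.001,"spin":0,"gripper":0}]'
python3 - <<'E'
from cell import manip
import cv2
s=manip.read_state()
c=manip.camera("wrist"); cv2.imwrite("pics/w3.png",c["color"][...,::-1])
c=manip.camera("scene"); cv2.imwrite("pics/s3.png",cv2.resize(c["color"][120:280,330:540,::-1],None,fx=3.7,fy=3.7,interpolation=cv2.INTER_CUBIC))
print(s["t"],s["ee_pos"],s["tcp_rot"],s["wrist_force"])
E
```

```text
t: 2.33
ee_pos: [0.6113, 0.2776, 0.0822]
tcp_rot: [-1.571, -0.0, 0.192]
wrist_force: [0.5, 0.3, -0.6]
finger_gap: 0.0922
2.3333 [0.61127666 0.27760634 0.08221008] [-1.57068351e+00 -1.16306703e-05  1.92471010e-01] [ 0.54485099  0.29236324 -0.56790657]
```

View pics/w3.png

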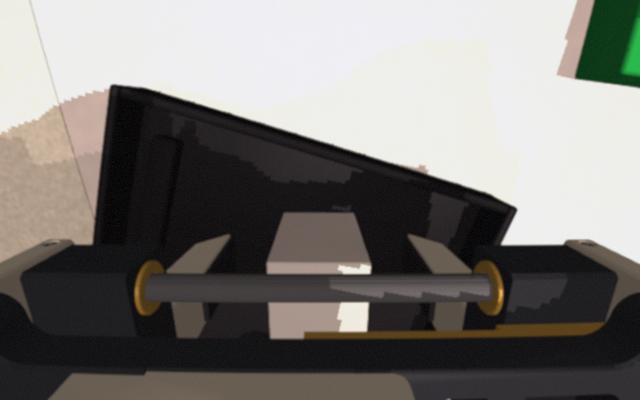

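View pics/s3.png

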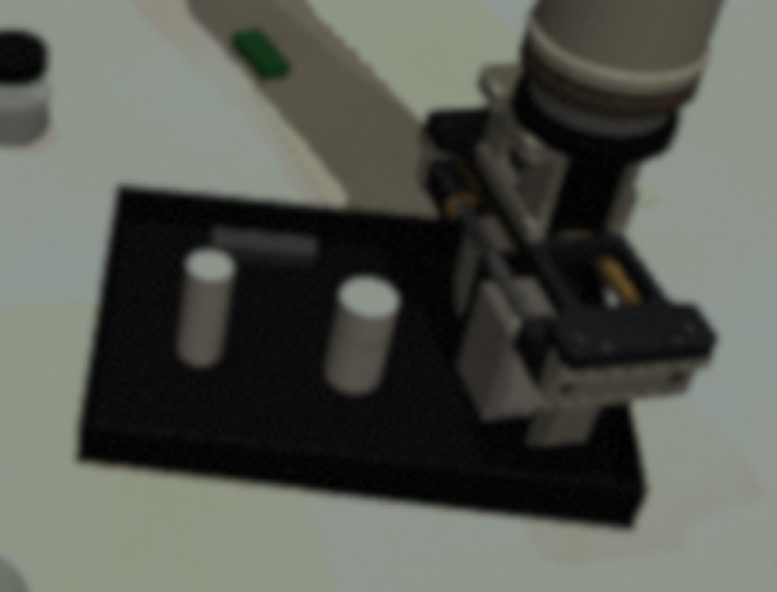

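```bash
python3 -m handwheel '[{"x":0,"y":0,"z":0,"spin":0,"gripper":1},{"x":0,"y":0,"z":0,"spin":0,"gripper":1},{"x":0,"y":0,"z":0,"spin":0,"gripper":1},{"x":0,"y":0,"z":0,"spin":0,"gripper":1},{"x":0,"y":0,"z":0,"spin":0,"gripper":1},{"x":0,"y":0,"z":0,"spin":0,"gripper":1},{"x":0,"y":0,"z":0,"spin":0,"gripper":1},{"x":0,"y":0,"z":0,"spin":0,"gripper":1}]' 25
python3 - <<'E'
from h import *
T=CAM['wrist']['M']
for d in(-.003,0,.003): print(d,proj('wrist',[[.02,.015,.02+d],[-.02,.015,.02+d]],T).round(1).tolist())
E
```

```text
t: 3.1
ee_pos: [0.6112, 0.2772, 0.0822]
tcp_rot: [-1.571, 0.0, 0.192]
wrist_force: [0.1, -0.5, 0.2]
finger_gap: 0.0425
-0.003 [[371.0, 270.1], [266.9, 270.0]]
0 [[371.4, 263.1], [266.5, 263.0]]
0.003 [[371.8, 255.9], [266.1, 255.8]]
```

```bash
python3 -m handwheel '[{"x":0,"y":0,"z":0,"spin":0,"gripper":1},{"x":0,"y":0,"z":0,"spin":0,"gripper":1},{"x":0,"y":0,"z":0,"spin":0,"gripper":1},{"x":0,"y":-0.005,"z":0,"spin":0,"gripper":1},{"x":0,"y":-0.02,"z":0,"spin":0,"gripper":1},{"x":0,"y":-0.045,"z":0,"spin":0,"gripper":1},{"x":0,"y":-0.07,"z":0,"spin":0,"gripper":1},{"x":0,"y":-0.09,"z":0,"spin":0,"gripper":1},{"x":0,"y":-0.1,"z":0,"spin":0,"gripper":1},{"x":0,"y":-0.1,"z":0,"spin":0,"gripper":1},{"x":0,"y":-0.1,"z":0,"spin":0,"gripper":1},{"x":0,"y":-0.1,"z":0,"spin":0,"gripper":1}]'
python3 - <<'E'
from cell import manip
import cv2
s=manip.read_state()
c=manip.camera("wrist"); cv2.imwrite("pics/w4.png",c["color"][...,::-1])
c=manip.camera("scene"); cv2.imwrite("pics/s4.png",cv2.resize(c["color"][100:260,330:540,::-1],None,fx=3.7,fy=3.7,interpolation=cv2.INTER_CUBIC))
print(s)
E
```

```text
t: 4.1
ee_pos: [0.6102, 0.2767, 0.1808]
tcp_rot: [-1.571, 0.002, 0.192]
wrist_force: [0.6, 0.8, -3.3]
finger_gap: 0.0398
{'t': 4.1, 'qpos': array([-0.38515718,  0.61912952, -0.11497064,  1.58954073,  0.08245338,
        0.9402321 , -0.33573231]), 'joint_velocities': array([ 0.00051527,  0.01666678,  0.001202  ,  0.00563067, -0.00056365,
       -0.00080556,  0.00030882]), 'tau': array([-1.03920468e-02, -6.58474803e+01, -1.61985621e+00, -2.72510076e+01,
       -6.27247011e-02, -4.77008871e-02, -9.64825595e-04]), 'ee_pos': array([0.6102315 , 0.27670054, 0.18081993]), 'tcp_rot': array([-1.57146978,  0.00246572,  0.19205019]), 'wrist_force': array([ 0.61020066,  0.80600743, -3.32747079]), 'ft_torque': array([-0.07002067,  0.03769032, -0.01676961]), 'finger_gap': 0.03982881915982942}
```

View pics/w4.png

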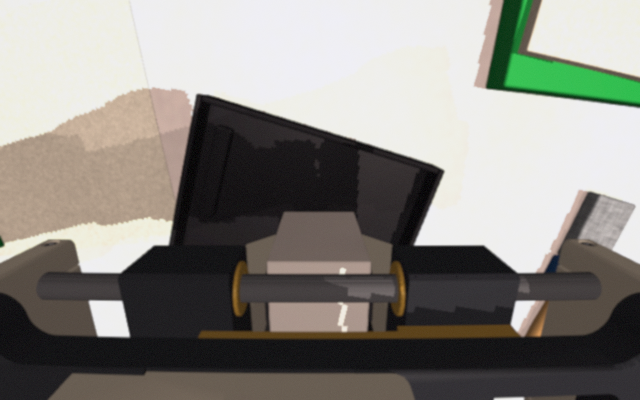

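View pics/s4.png

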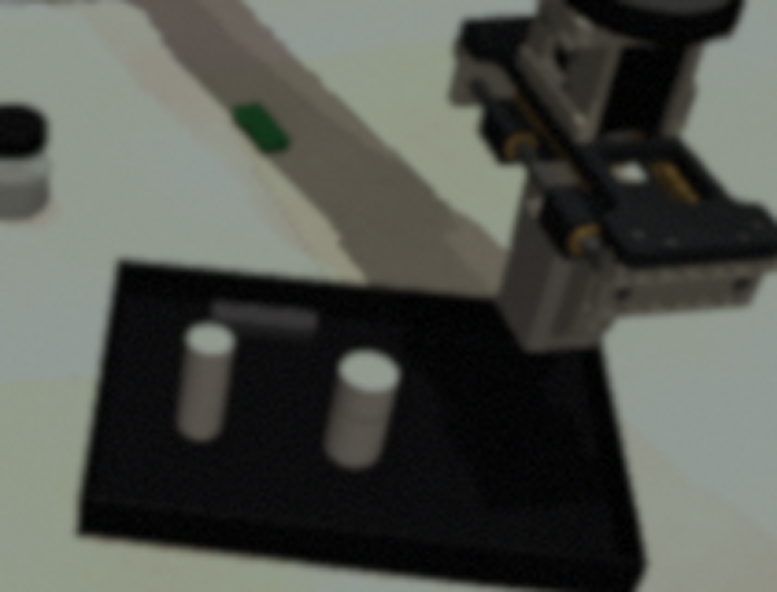

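```bash
python3 -m handwheel '[{"x":-0.003,"y":-0.01,"z":-0.015,"spin":0.06,"gripper":1},{"x":-0.01,"y":-0.02,"z":-0.045,"spin":0.18,"gripper":1},{"x":-0.019,"y":-0.03,"z":-0.083,"spin":0.3,"gripper":1},{"x":-0.028,"y":-0.03,"z":-0.122,"spin":0.42,"gripper":1},{"x":-0.037,"y":-0.03,"z":-0.161,"spin":0.54,"gripper":1},{"x":-0.046,"y":-0.03,"z":-0.2,"spin":0.66,"gripper":1},{"x":-0.055,"y":-0.03,"z":-0.239,"spin":0.78,"gripper":1},{"x":-0.064,"y":-0.03,"z":-0.278,"spin":0.9,"gripper":1},{"x":-0.073,"y":-0.03,"z":-0.317,"spin":1.02,"gripper":1},{"x":-0.082,"y":-0.03,"z":-0.356,"spin":1.14,"gripper":1},{"x":-0.09,"y":-0.03,"z":-0.39,"spin":1.26,"gripper":1},{"x":-0.095,"y":-0.03,"z":-0.415,"spin":1.38,"gripper":1}]'
python3 - <<'E'
from cell import manip
s=manip.read_state(); print(s["t"],s["ee_pos"],s["tcp_rot"],s["qpos"],s["joint_velocities"].round(2))
E
```

```text
t: 5.2
ee_pos: [0.5955, -0.1529, 0.2112]
tcp_rot: [-1.574, -0.001, -1.198]
wrist_force: [0.6, 0.4, -3.7]
finger_gap: 0.0397
5.2 [ 0.59553608 -0.15291357  0.21117021] [-1.57353819e+00 -9.08252853e-04 -1.19767135e+00] [ 1.08121436e-03  5.02640273e-01  2.73133184e-01  1.73210512e+00
 -1.59852155e-01  9.30519033e-01 -8.59619271e-01] [ 0.2   0.14  0.35 -0.17 -0.26  0.09 -0.77]
```

```bash
python3 -m handwheel '[{"x":0.015,"y":0,"z":-0.006,"spin":0.08,"gripper":1},{"x":0.03,"y":0,"z":-0.012,"spin":0.16,"gripper":1},{"x":0.037,"y":0,"z":-0.015,"spin":0.19,"gripper":1},{"x":0.037,"y":0,"z":-0.015,"spin":0.19,"gripper":1},{"x":0.037,"y":0,"z":-0.015,"spin":0.19,"gripper":1}]'
python3 - <<'E'
from cell import manip
import cv2
s=manip.read_state()
c=manip.camera("wrist"); cv2.imwrite("pics/w5.png",c["color"][...,::-1])
c=manip.camera("scene"); cv2.imwrite("pics/s5f.png",c["color"][...,::-1]); cv2.imwrite("pics/s5.png",cv2.resize(c["color"][90:270,120:330,::-1],None,fx=3.3,fy=3.3,interpolation=cv2.INTER_CUBIC))
c=manip.camera("top"); cv2.imwrite("pics/t5.png",cv2.resize(c["color"][130:310,300:510,::-1],None,fx=3.3,fy=3.3,interpolation=cv2.INTER_CUBIC))
print(s)
E
```

```text
t: 5.62
ee_pos: [0.5967, -0.1875, 0.2113]
tcp_rot: [-1.572, 0.001, -1.376]
wrist_force: [0.2, 1.1, -3.1]
finger_gap: 0.04
{'t': 5.6167, 'qpos': array([ 0.02673597,  0.5244823 ,  0.3171892 ,  1.70513155, -0.19430654,
        0.94467123, -0.95742362]), 'joint_velocities': array([-0.01937182, -0.00859751, -0.02594562,  0.00236666, -0.0049998 ,
        0.00207518,  0.00129776]), 'tau': array([  1.45093761, -57.09999561,   6.82840794, -26.25346184,
         0.12821121,  -0.10092594,  -0.06096659]), 'ee_pos': array([ 0.59673375, -0.18752566,  0.21131053]), 'tcp_rot': array([-1.57218514e+00,  1.06866821e-03, -1.37609800e+00]), 'wrist_force': array([ 0.19370292,  1.12768219, -3.1439542 ]), 'ft_torque': array([-0.03293671,  0.11511675,  0.00096769]), 'finger_gap': 0.039952536800744246}
```

View pics/w5.png

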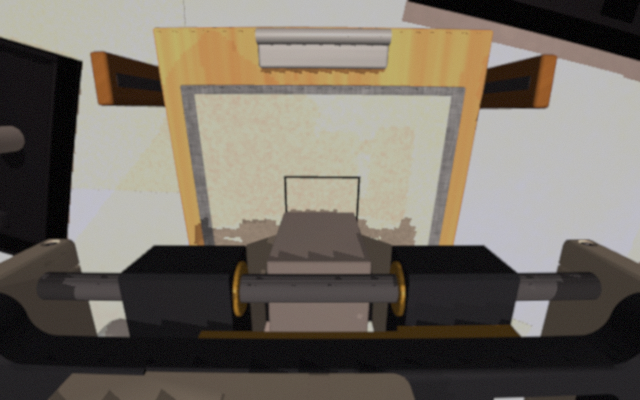

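View pics/s5.png

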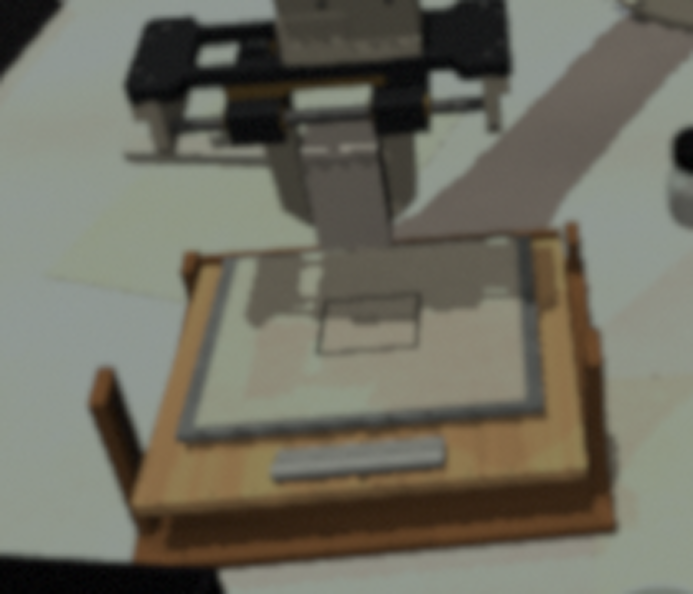

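View pics/t5.png

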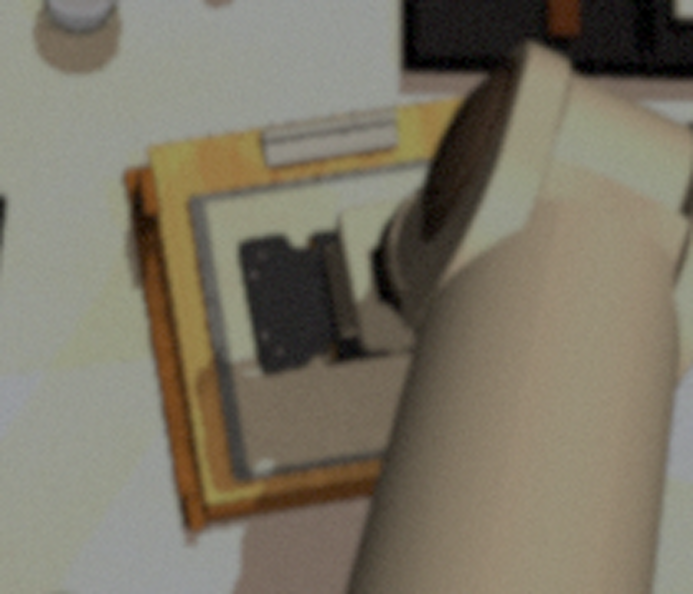

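Run:
```python
import cv2
a=cv2.imread("pics/w5.png")
cv2.imwrite("pics/w5c.png",cv2.resize(a[20:250,150:500],None,fx=2.28,fy=2.28,interpolation=cv2.INTER_CUBIC))
cv2.imwrite("pics/w5d.png",cv2.resize(a[165:265,250:390],None,fx=5,fy=5,interpolation=cv2.INTER_CUBIC))
```

```text
(no output)
```

View pics/w5c.png

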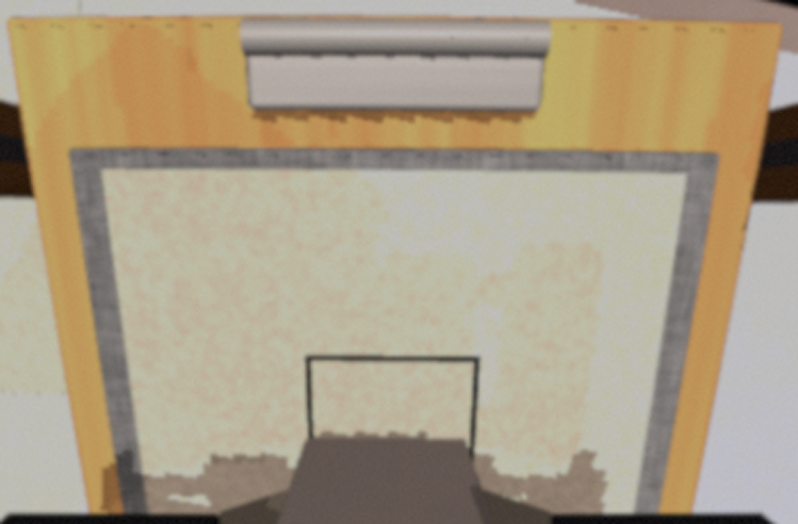

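View pics/w5d.png

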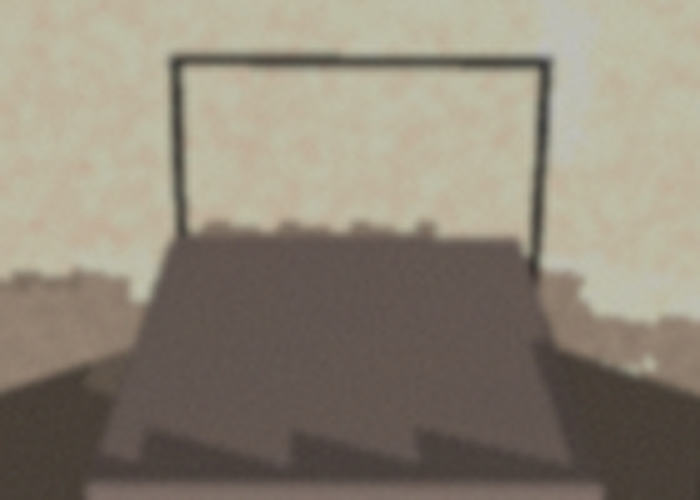

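```bash
cat > fit.py <<'E'
from h import *
tp=lambda u:crop(u,[330,150],4); sp=lambda u:crop(u,[145,150],4.8); wc=lambda u:crop(u,[150,20],2.28); wd=lambda u:crop(u,[250,165],5)
TW=tool_T([0.5963,-0.1882,0.2113],[-1.5715,0.0005,-1.377])
ft=tp([(258,257),(362,240),(381,347),(276,363)]); fs=sp([(488,215),(341,227),(352,148),(492,138)])
pt=tp([(110,160),(468,103),(522,443),(170,505)]); ps=sp([(668,302),(143,347),(207,86),(650,55)])
h=.0284
L=np.array([[h,h,0],[h,-h,0],[-h,-h,0],[-h,h,0]]); Lp=np.array([[.095,.1,0],[.095,-.1,0],[-.095,-.1,0],[-.095,.1,0]])
fw=wd([(175,60),(547,62)]); pw=wc([(69,151),(718,153)]); ln=wc([(122,510),(662,510)]); lf=wd([(182,235),(533,270)])
def pl(p,a,b):
    d=(b-a)/np.linalg.norm(b-a); return d[0]*(p-a)[1]-d[1]*(p-a)[0]
def res(q,wf,ww):
    M=R.from_euler('ZY',[q[3],-q[4]]).as_matrix(); A=L@M.T+q[:3];B=Lp@M.T+q[:3]
    T=TW@tool_T(q[5:8],q[8:11])@CAM['wrist']['M']
    a=proj('wrist',A,T);b=proj('wrist',B,T)
    w=np.r_[(a[:2]-fw).ravel(),(b[:2]-pw).ravel(),pl(ln[0],b[0],b[3]),pl(ln[1],b[1],b[2]),pl(lf[0],a[0],a[3]),pl(lf[1],a[1],a[2])]
    c=np.r_[(proj('top',A)-ft).ravel(),(proj('scene',A)-fs).ravel(),.4*(proj('top',B)-pt).ravel(),.4*(proj('scene',B)-ps).ravel()]
    return np.r_[wf*c,ww*w,q[5:8]/.001,q[8:11]/.003]
if __name__=="__main__":
  for wf,ww in((1,1),(.01,1),(.3,1),(1,.01)):
    s=least_squares(res,[.595,-.19,.062,.19,.11]+[0]*6,args=(wf,ww)); print(wf,ww,s.x[:5].round(4),np.degrees(s.x[3:5]).round(2),'corr',s.x[5:].round(4),'cost',s.cost.round(2))
    print(s.fun[32:44].round(1)/ww)
E
python3 fit.py
```

```text
1 1 [ 0.595  -0.1909  0.0631  0.1917  0.0946] [10.98  5.42] corr [ 0.0002  0.0005  0.      0.0002  0.0001 -0.    ] cost 3.34
[ 0.4  0.2 -0.4  0.  -0.  -0.1  0.1 -0.1  0.2 -0.8  0.4  0.2]
0.01 1 [ 0.595  -0.1906  0.0643  0.1918  0.0856] [10.99  4.9 ] corr [ 0.      0.      0.      0.     -0.      0.0002] cost 0.37
[ 0.3  0.3 -0.4  0.1  0.  -0.2 -0.  -0.2 -0.2 -0.3  0.2  0.3]
0.3 1 [ 0.595  -0.1906  0.0641  0.1917  0.0872] [10.99  5.  ] corr [0.     0.0001 0.     0.0001 0.     0.0002] cost 0.71
[ 0.3  0.3 -0.4  0.1  0.  -0.2 -0.  -0.2 -0.1 -0.4  0.3  0.3]
1 0.01 [ 0.5947 -0.1911  0.0622  0.1914  0.1068] [10.96  6.12] corr [ 0.  0. -0. -0.  0. -0.] cost 2.19
[ 0.  0. -0.  0.  0.  0.  0.  0.  0. -0.  0.  0.]
```

```bash
python3 -m handwheel '[{"x":0.001,"y":0.01,"z":-0.002,"spin":0,"gripper":1},{"x":0.002,"y":0.03,"z":-0.004,"spin":0,"gripper":1},{"x":0.003,"y":0.045,"z":-0.005,"spin":0,"gripper":1},{"x":0.003,"y":0.055,"z":-0.005,"spin":0,"gripper":1},{"x":0.003,"y":0.06,"z":-0.005,"spin":0,"gripper":1},{"x":0.003,"y":0.06,"z":-0.005,"spin":0,"gripper":1},{"x":0.003,"y":0.06,"z":-0.005,"spin":0,"gripper":1}]'
python3 - <<'E'
from cell import manip
import cv2
s=manip.read_state()
c=manip.camera("wrist"); cv2.imwrite("pics/w6.png",c["color"][...,::-1])
print(s["ee_pos"],s["tcp_rot"],s["wrist_force"],s["ft_torque"])
E
```

```text
t: 6.35
ee_pos: [0.593, -0.1919, 0.1523]
tcp_rot: [-1.571, 0.0, -1.377]
wrist_force: [-0.2, 0.4, -2.0]
finger_gap: 0.04
[ 0.59302197 -0.19185437  0.1522626 ] [-1.57065812e+00  3.01913469e-05 -1.37733627e+00] [-0.23017536  0.44454635 -1.96605016] [0.0049921  0.09763923 0.00268932]
```

View pics/w6.png

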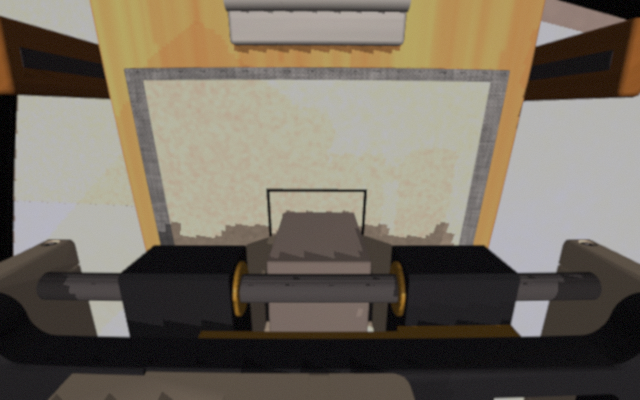

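```bash
python3 -m handwheel '[{"x":-0.001,"y":0.002,"z":0,"spin":0,"gripper":1},{"x":-0.001,"y":0.004,"z":0,"spin":0,"gripper":1},{"x":-0.001,"y":0.006,"z":0,"spin":0,"gripper":1},{"x":-0.001,"y":0.006,"z":0,"spin":0,"gripper":1},{"x":-0.001,"y":0.006,"z":0,"spin":0,"gripper":1}]' 15
for i in 1; do python3 -c "
from cell import manip; s=manip.read_state(); print(s['wrist_force'],s['ft_torque'])"; done
```

```text
t: 6.82
ee_pos: [0.5925, -0.1911, 0.1461]
tcp_rot: [-1.571, 0.0, -1.378]
wrist_force: [-0.2, -0.1, -3.8]
finger_gap: 0.0401
[-0.20583014 -0.06906707 -3.80407408] [-0.11140001  0.10699657 -0.06283149]
```

```bash
python3 -m handwheel '[{"x":0,"y":0.001,"z":0,"spin":0,"gripper":1},{"x":0,"y":0.002,"z":0,"spin":0,"gripper":1},{"x":0,"y":0.003,"z":0,"spin":0,"gripper":1},{"x":0,"y":0.003,"z":0,"spin":0,"gripper":1},{"x":0,"y":0.003,"z":0,"spin":0,"gripper":1}]'
for i in 1; do python3 -c "
from cell import manip; s=manip.read_state(); print(s['wrist_force'],s['ft_torque'])"; done
```

```text
t: 7.23
ee_pos: [0.5924, -0.1911, 0.143]
tcp_rot: [-1.571, 0.0, -1.378]
wrist_force: [0.3, 0.2, -2.4]
finger_gap: 0.0396
[ 0.29441591  0.20605389 -2.41088958] [-0.0731048   0.18158256 -0.00925197]
```

```bash
python3 -m handwheel '[{"x":0,"y":0.001,"z":0,"spin":0,"gripper":1},{"x":0,"y":0.002,"z":0,"spin":0,"gripper":1},{"x":0,"y":0.002,"z":0,"spin":0,"gripper":1},{"x":0,"y":0.002,"z":0,"spin":0,"gripper":1}]'
for i in 1; do python3 -c "
from cell import manip; s=manip.read_state(); print(s['wrist_force'],s['ft_torque'])"; done
```

```text
t: 7.57
ee_pos: [0.5927, -0.1912, 0.1413]
tcp_rot: [-1.571, -0.0, -1.378]
wrist_force: [0.6, -0.8, -1.6]
finger_gap: 0.0399
[ 0.62941202 -0.78946953 -1.58937674] [-0.06578298  0.16909414  0.02350421]
```

```bash
python3 -m handwheel '[{"x":0,"y":0.001,"z":0,"spin":0,"gripper":1},{"x":0,"y":0.002,"z":0,"spin":0,"gripper":1},{"x":0,"y":0.002,"z":0,"spin":0,"gripper":1},{"x":0,"y":0.002,"z":0,"spin":0,"gripper":1}]'
for i in 1; do python3 -c "
from cell import manip; s=manip.read_state(); print(s['wrist_force'],s['ft_torque'])"; done
```

```text
t: 7.9
ee_pos: [0.5929, -0.1912, 0.1396]
tcp_rot: [-1.57, -0.0, -1.378]
wrist_force: [-0.4, -0.7, 1.8]
finger_gap: 0.0398
[-0.42510338 -0.66547735  1.75742256] [0.07846563 0.14312358 0.02963124]
```

```bash
python3 -m handwheel '[{"x":0,"y":0.001,"z":0,"spin":0,"gripper":1},{"x":0,"y":0.002,"z":0,"spin":0,"gripper":1},{"x":0,"y":0.002,"z":0,"spin":0,"gripper":1},{"x":0,"y":0.002,"z":0,"spin":0,"gripper":1}]'
python3 - <<'E'
from cell import manip
import cv2
s=manip.read_state()
c=manip.camera("wrist"); cv2.imwrite("pics/w7.png",c["color"][...,::-1])
c=manip.camera("scene"); cv2.imwrite("pics/s7.png",cv2.resize(c["color"][90:250,150:310,::-1],None,fx=3.7,fy=3.7,interpolation=cv2.INTER_CUBIC))
print(s["ee_pos"],s["tcp_rot"],s["wrist_force"],s["ft_torque"])
import numpy as np
w=[cv2.imread(f"pics/w{i}.png")[170:340,255:385] for i in (6,7)]
cv2.imwrite("pics/w67.png",cv2.resize(np.hstack(w),None,fx=3,fy=3,interpolation=cv2.INTER_CUBIC))
E
```

```text
t: 8.23
ee_pos: [0.593, -0.1911, 0.1377]
tcp_rot: [-1.57, -0.0, -1.378]
wrist_force: [-1.1, 1.0, 5.7]
finger_gap: 0.04
[ 0.5930153  -0.19112322  0.13773849] [-1.56976729e+00 -2.15122875e-04 -1.37787749e+00] [-1.08152159  1.02876957  5.71165948] [0.18177426 0.23907716 0.00476572]
```

View pics/w67.png

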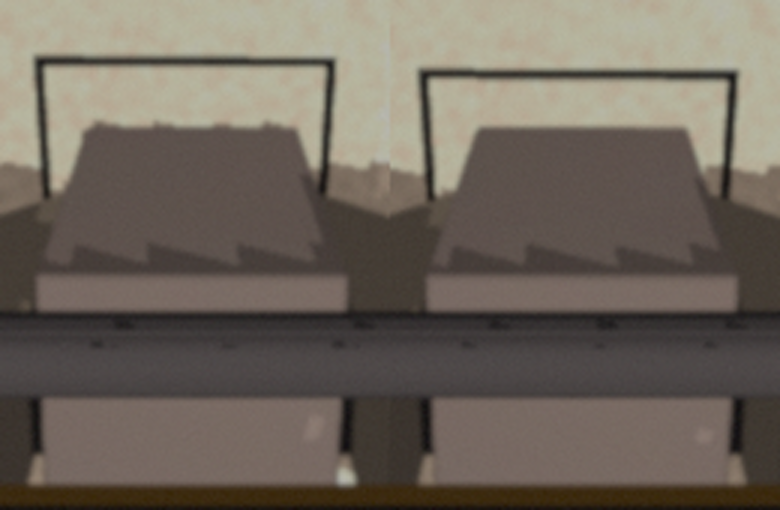

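View pics/s7.png

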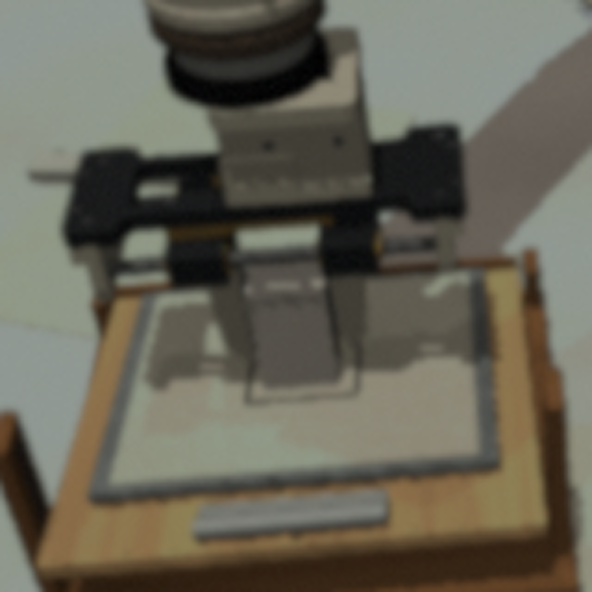

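```bash
cat > look.py <<'E'
import sys,cv2,numpy as np
from cell import manip
a,b=sys.argv[1:3]
s=manip.read_state()
c=manip.camera("wrist"); cv2.imwrite(f"pics/w{b}.png",c["color"][...,::-1])
print(s["ee_pos"].round(4),s["wrist_force"].round(1),s["ft_torque"].round(3))
w=[cv2.imread(f"pics/w{i}.png")[170:340,255:385] for i in (a,b)]
cv2.imwrite(f"pics/c{a}_{b}.png",cv2.resize(np.hstack(w),None,fx=3,fy=3,interpolation=cv2.INTER_CUBIC))
E
python3 -m handwheel '[{"x":0,"y":0,"z":0,"spin":0,"gripper":1},{"x":0,"y":0,"z":0,"spin":0,"gripper":1},{"x":0,"y":0,"z":0,"spin":0,"gripper":1},{"x":0,"y":0,"z":0,"spin":0,"gripper":1},{"x":0,"y":0,"z":0,"spin":0,"gripper":1},{"x":0,"y":0,"z":0,"spin":0,"gripper":1}]' 7
python3 look.py 6 8
```

```text
t: 8.83
ee_pos: [0.5925, -0.1913, 0.1372]
tcp_rot: [-1.571, -0.0, -1.378]
wrist_force: [-1.5, -0.6, 5.6]
finger_gap: 0.0399
[ 0.5925 -0.1913  0.1372] [-1.5 -0.6  5.6] [ 0.002  0.363 -0.015]
```

View pics/c6_8.png

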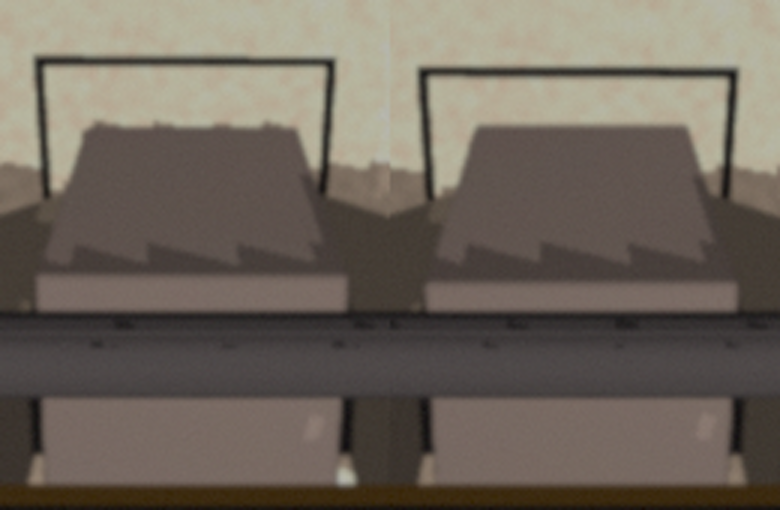

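```bash
cat > tilt.py <<'E'
import sys
from h import *
T=CAM['wrist']['M']
def rows(h,phi,d=0):
    c,s=np.cos(phi),np.sin(phi) # phi>0: top leans to -z (downslope)
    out=[]
    for a in (62e-3-h,-h):   # along seal axis from grasp
        z=.02*c - a*s +d; y=-(a*c+.02*s)   # tool y is down
        out.append(proj('wrist',[[0,.047+y,z]],T)[0,1])
    return np.array(out)
def est(top,foot):
    o=np.array([top,foot])
    s=least_squares(lambda q:np.r_[rows(q[0],q[1],0)-o],[.03,0]); return s.x
if __name__=="__main__":
    cv=lambda r:(r+.5)/3-.5+170
    for t,f in [(273,128),(281,126),tuple(map(float,sys.argv[1:3]))]:
        print(t,f,est(cv(t),cv(f)).round(4))
E
python3 tilt.py 281 126
```

```text
273 128 [ 0.0311 -0.0114]
281 126 [0.0307 0.0107]
281.0 126.0 [0.0307 0.0107]
```

```bash
python3 -m handwheel '[{"x":0,"y":-0.003,"z":0,"spin":0,"gripper":1},{"x":0,"y":-0.006,"z":0.002,"spin":0,"gripper":1},{"x":0,"y":-0.006,"z":0.004,"spin":0,"gripper":1},{"x":0,"y":-0.004,"z":0.005,"spin":0,"gripper":1},{"x":0,"y":-0.003,"z":0.005,"spin":0,"gripper":1},{"x":0,"y":-0.002,"z":0.005,"spin":0,"gripper":1},{"x":0,"y":-0.001,"z":0.005,"spin":0,"gripper":1},{"x":0,"y":0,"z":0.005,"spin":0,"gripper":1},{"x":0,"y":0,"z":0.005,"spin":0,"gripper":1}]' 12
python3 -m handwheel '[{"x":0,"y":0,"z":0,"spin":0,"gripper":1},{"x":0,"y":0,"z":0,"spin":0,"gripper":1},{"x":0,"y":0,"z":-0.001,"spin":0,"gripper":1},{"x":0,"y":0,"z":-0.002,"spin":0,"gripper":1},{"x":0,"y":0,"z":-0.003,"spin":0,"gripper":1},{"x":0,"y":0,"z":-0.003,"spin":0,"gripper":1},{"x":0,"y":0,"z":-0.003,"spin":0,"gripper":1}]' 6
python3 look.py 6 9
```

```text
t: 9.63
ee_pos: [0.5979, -0.1898, 0.1377]
tcp_rot: [-1.57, 0.0, -1.378]
wrist_force: [-0.9, 2.0, 5.2]
finger_gap: 0.0397
t: 10.22
ee_pos: [0.5946, -0.1907, 0.1371]
tcp_rot: [-1.571, -0.0, -1.378]
wrist_force: [-0.2, 1.5, 1.9]
finger_gap: 0.0402
[ 0.5946 -0.1907  0.1371] [-0.2  1.5  1.9] [ 0.278 -0.021 -0.001]
```

View pics/c6_9.png

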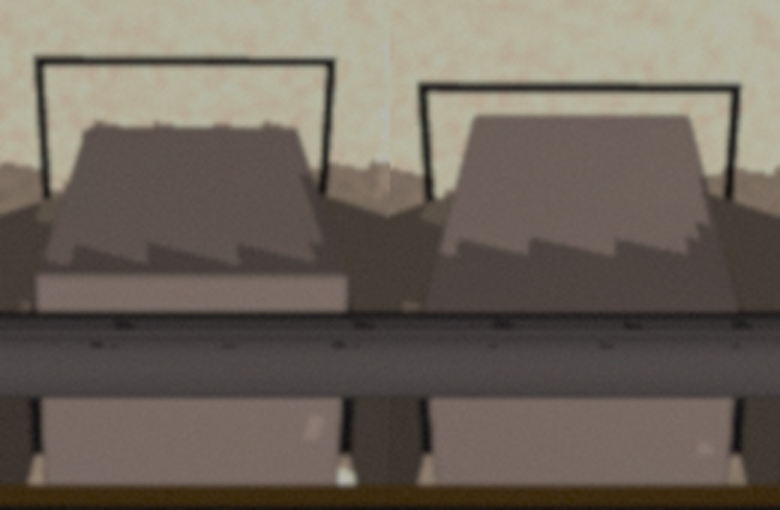

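```bash
python3 - <<'E'
from tilt import *
cv=lambda r:(r+.5)/3-.5+170
for h in(.028,.030,.032):
    for p in(0,.05,.08,.1,.12,.15): print(h,p,((rows(h,p)-170+.5)*3-.5).round(0))
E
python3 -m handwheel '[{"x":0,"y":0.001,"z":0,"spin":0,"gripper":1},{"x":0,"y":0.002,"z":0,"spin":0,"gripper":1},{"x":0,"y":0.002,"z":0,"spin":0,"gripper":1},{"x":0,"y":0.002,"z":0,"spin":0,"gripper":1},{"x":0,"y":0.002,"z":0,"spin":0,"gripper":1}]'
python3 look.py 9 10
```

```text
0.028 0 [288. 132.]
0.028 0.05 [304. 126.]
0.028 0.08 [313. 123.]
0.028 0.1 [320. 121.]
0.028 0.12 [326. 120.]
0.028 0.15 [336. 117.]
0.03 0 [280. 128.]
0.03 0.05 [295. 123.]
0.03 0.08 [304. 119.]
0.03 0.1 [311. 117.]
0.03 0.12 [317. 115.]
0.03 0.15 [326. 112.]
0.032 0 [273. 125.]
0.032 0.05 [287. 119.]
0.032 0.08 [296. 115.]
0.032 0.1 [301. 113.]
0.032 0.12 [307. 111.]
0.032 0.15 [316. 107.]
t: 10.68
ee_pos: [0.5948, -0.1907, 0.1355]
tcp_rot: [-1.57, -0.0, -1.378]
wrist_force: [0.1, 3.0, 4.0]
finger_gap: 0.0399
[ 0.5948 -0.1907  0.1355] [0.1 3.  4. ] [0.426 0.033 0.02 ]
```

View pics/c9_10.png

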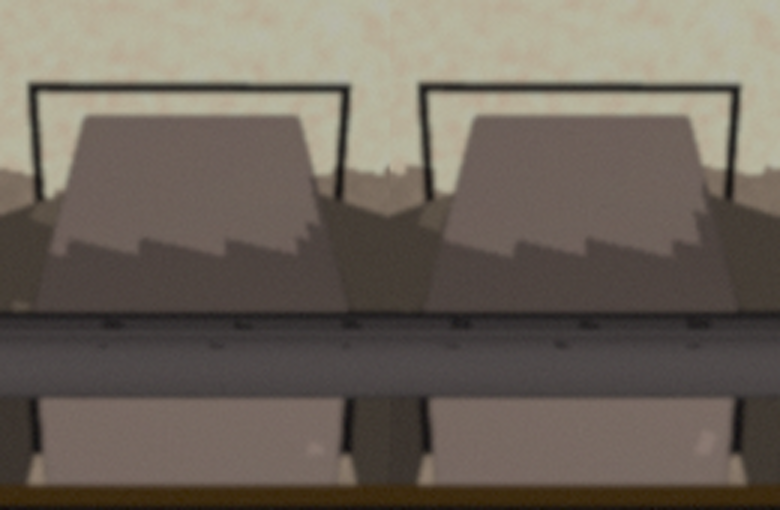

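```bash
python3 -m handwheel '[{"x":0,"y":0,"z":0,"spin":0,"gripper":1},{"x":0,"y":0,"z":0,"spin":0,"gripper":1},{"x":0,"y":0.001,"z":0,"spin":0,"gripper":1},{"x":0,"y":0.002,"z":0,"spin":0,"gripper":1},{"x":0,"y":0.003,"z":0,"spin":0,"gripper":1},{"x":0,"y":0.003,"z":0,"spin":0,"gripper":1},{"x":0,"y":0.003,"z":0,"spin":0,"gripper":1},{"x":0,"y":0.003,"z":0,"spin":0,"gripper":1}]' 4
python3 look.py 10 11
```

```text
t: 11.4
ee_pos: [0.5944, -0.1907, 0.1323]
tcp_rot: [-1.571, 0.0, -1.378]
wrist_force: [-0.0, 2.9, 5.1]
finger_gap: 0.0397
[ 0.5944 -0.1907  0.1323] [-0.   2.9  5.1] [ 0.448  0.163 -0.025]
```

View pics/c10_11.png

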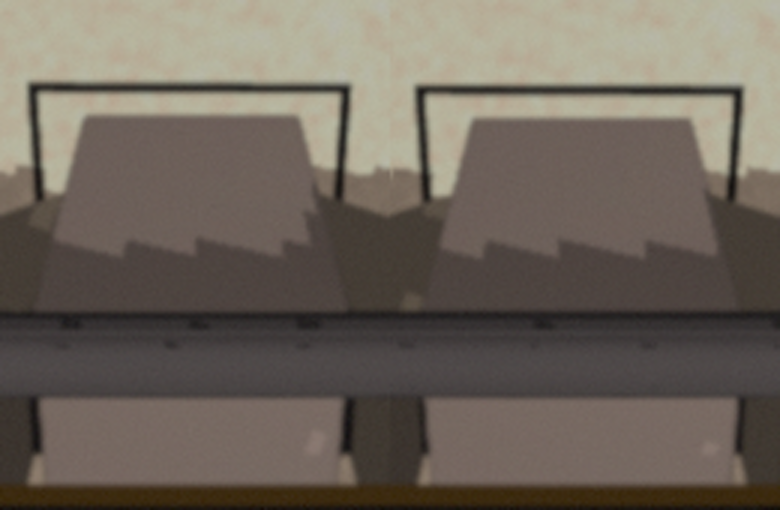

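```bash
python3 -m handwheel '[{"x":0,"y":0,"z":0,"spin":0,"gripper":1},{"x":0,"y":0,"z":0,"spin":0,"gripper":1},{"x":0,"y":0,"z":0,"spin":0,"gripper":1},{"x":0,"y":0.001,"z":0,"spin":0,"gripper":1},{"x":0,"y":0.001,"z":0,"spin":0,"gripper":1},{"x":0,"y":0.001,"z":0,"spin":0,"gripper":1},{"x":0,"y":0.001,"z":0,"spin":0,"gripper":1},{"x":0,"y":0.001,"z":0,"spin":0,"gripper":1},{"x":0,"y":0.001,"z":0,"spin":0,"gripper":1}]' 20
python3 look.py 11 12
python3 - <<'E'
from cell import manip
import cv2
c=manip.camera("scene"); cv2.imwrite("pics/s12f.png",c["color"][...,::-1]); cv2.imwrite("pics/s12.png",cv2.resize(c["color"][140:220,170:270,::-1],None,fx=7,fy=7,interpolation=cv2.INTER_CUBIC))
E
```

```text
t: 12.2
ee_pos: [0.5945, -0.1907, 0.1315]
tcp_rot: [-1.571, 0.0, -1.378]
wrist_force: [-0.6, 2.5, 6.7]
finger_gap: 0.0398
[ 0.5945 -0.1907  0.1315] [-0.6  2.5  6.7] [ 0.505  0.254 -0.02 ]
```

View pics/s12.png

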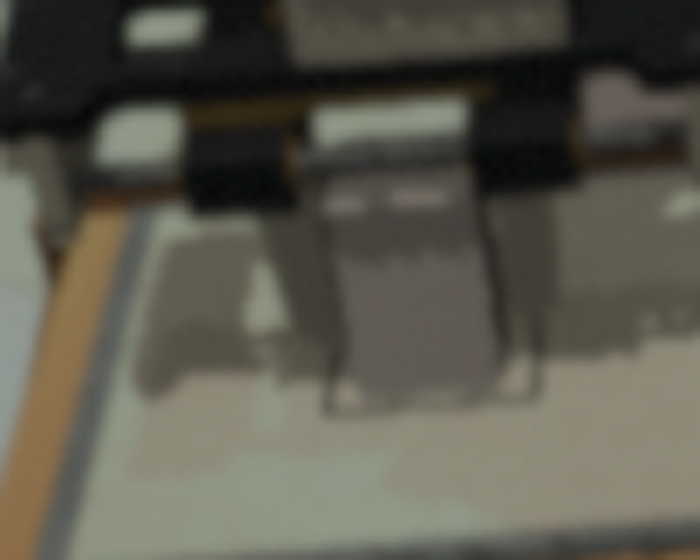

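View pics/w12.png

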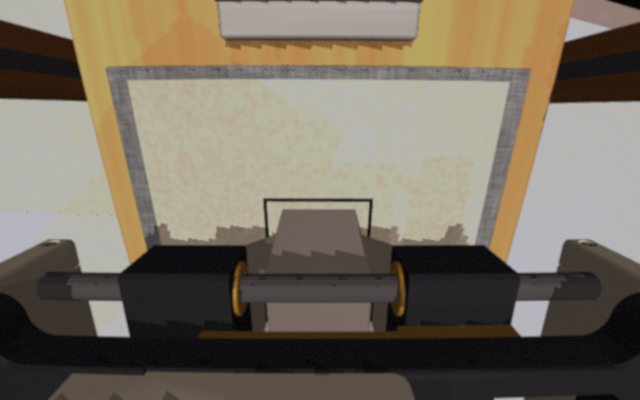

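View pics/s12f.png

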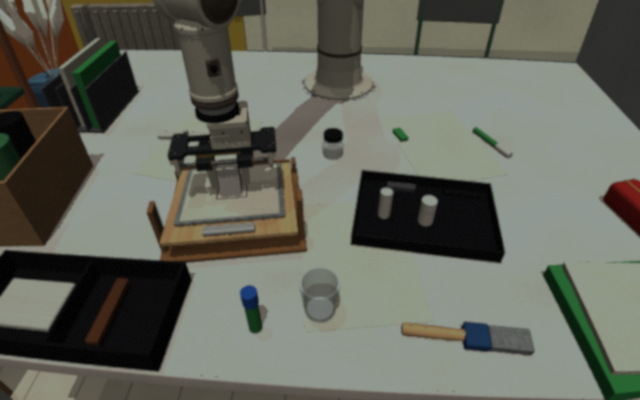

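Run:
```python
import cv2
a=cv2.imread("pics/w12.png")
cv2.imwrite("pics/w12d.png",cv2.resize(a[190:260,255:385],None,fx=6,fy=6,interpolation=cv2.INTER_CUBIC))
cv2.imwrite("pics/w12c.png",cv2.resize(a[50:250,90:550],None,fx=1.7,fy=1.7,interpolation=cv2.INTER_CUBIC))
```

```text
(no output)
```

View pics/w12d.png

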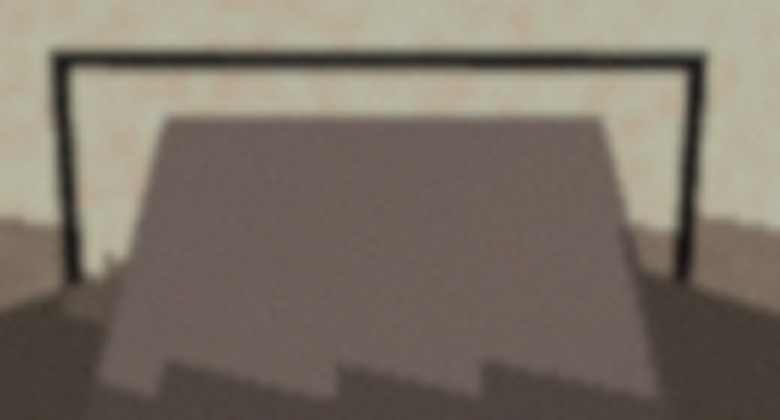

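View pics/w12c.png

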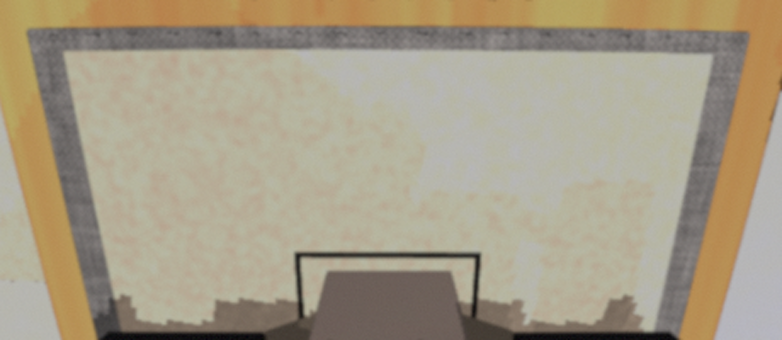

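Run:
```python
from fit import *
from tilt import rows
wd=lambda u:crop(u,[255,190],6); wc=lambda u:crop(u,[90,50],1.7)
fw=wd([(61,60),(696,61)]); lf=wd([(72,280),(682,280)]); ft=wd([(165,118),(600,118)]); pw=wc([(29,31),(749,33)]); ln=wc([(97,325),(681,325)])
TW=tool_T([0.5945,-0.1907,0.1315],[-1.5707,0,-1.378])@CAM['wrist']['M']
def P(q): return R.from_euler('ZYX',[q[3],-q[4],q[5]]).as_matrix()
def r(q,pri,a0):
    M=P(q);a=proj('wrist',L@M.T+q[:3],TW);b=proj('wrist',Lp@M.T+q[:3],TW)
    return np.r_[(a[:2]-fw).ravel(),.7*(b[:2]-pw).ravel(),.5*pl(ln[0],b[0],b[3]),.5*pl(ln[1],b[1],b[2]),pl(lf[0],a[0],a[3]),pl(lf[1],a[1],a[2]),q[5]/.003,(q[4]-a0)*pri]
for pri,a0 in((0,0),(300,.1),(300,.08),(300,.12)):
    s=least_squares(r,[.595,-.19,.06,.19,.1,0],args=(pri,a0));q=s.x;M=P(q)
    o,v=ray('wrist',ft,TW); n=M[:,2]; X=o+v*(((q[:3]-o)@n)/(v@n))[:,None]
    print('frame',q.round(4),'cost',s.cost.round(2),'foot edge in frame(mm)',((X-q[:3])@M*1e3).round(1).tolist())
fr=ft[0,1]; print('foot row',fr)
for h in(.0275,.0285,.0295):
  s=least_squares(lambda p:rows(h,p[0])[1]-fr,[.1]);print(h,s.x,'top row',rows(h,s.x[0])[0])
```

```text
frame [ 0.5957 -0.1898  0.0593  0.1898  0.0929 -0.0007] cost 0.92 foot edge in frame(mm) [[22.8, 19.4, -0.0], [23.0, -20.1, -0.0]]
frame [ 0.5957 -0.1898  0.0589  0.1898  0.0997 -0.0007] cost 1.03 foot edge in frame(mm) [[22.8, 19.5, 0.0], [22.9, -20.1, 0.0]]
frame [ 0.5957 -0.1898  0.0601  0.1899  0.0806 -0.0007] cost 1.28 foot edge in frame(mm) [[22.9, 19.4, 0.0], [23.1, -20.0, 0.0]]
frame [ 0.5956 -0.1898  0.0578  0.1898  0.1187 -0.0007] cost 2.51 foot edge in frame(mm) [[22.6, 19.6, -0.0], [22.8, -20.2, 0.0]]
foot row 209.25
0.0275 [0.14169115] top row 281.6695329121959
0.0285 [0.11681089] top row 277.31017509756896
0.0295 [0.09522608] top row 273.46802855864536
```

```bash
python3 -m handwheel '[{"x":0,"y":0,"z":0,"spin":0,"gripper":1},{"x":0,"y":0,"z":0,"spin":0,"gripper":1},{"x":0,"y":0,"z":-0.001,"spin":0,"gripper":1},{"x":0,"y":0,"z":-0.001,"spin":0,"gripper":1},{"x":0,"y":0,"z":-0.002,"spin":0,"gripper":1},{"x":0,"y":0,"z":-0.002,"spin":0,"gripper":1}]' 8
python3 look.py 12 13
python3 -m handwheel '[{"x":0,"y":0,"z":-0.001,"spin":0,"gripper":1},{"x":0,"y":0,"z":-0.001,"spin":0,"gripper":1},{"x":0,"y":0,"z":-0.002,"spin":0,"gripper":1},{"x":0,"y":0,"z":-0.002,"spin":0,"gripper":1}]'
python3 look.py 13 14
```

```text
t: 12.8
ee_pos: [0.5939, -0.191, 0.132]
tcp_rot: [-1.568, -0.001, -1.378]
wrist_force: [2.5, 3.2, 6.4]
finger_gap: 0.0401
[ 0.5939 -0.191   0.132 ] [2.5 3.2 6.4] [ 0.581 -0.334 -0.005]
t: 13.18
ee_pos: [0.5919, -0.1919, 0.1321]
tcp_rot: [-1.568, -0.001, -1.378]
wrist_force: [2.6, 2.2, 5.3]
finger_gap: 0.0401
[ 0.5919 -0.1919  0.1321] [2.6 2.2 5.3] [ 0.37  -0.392 -0.036]
```

View pics/c12_13.png

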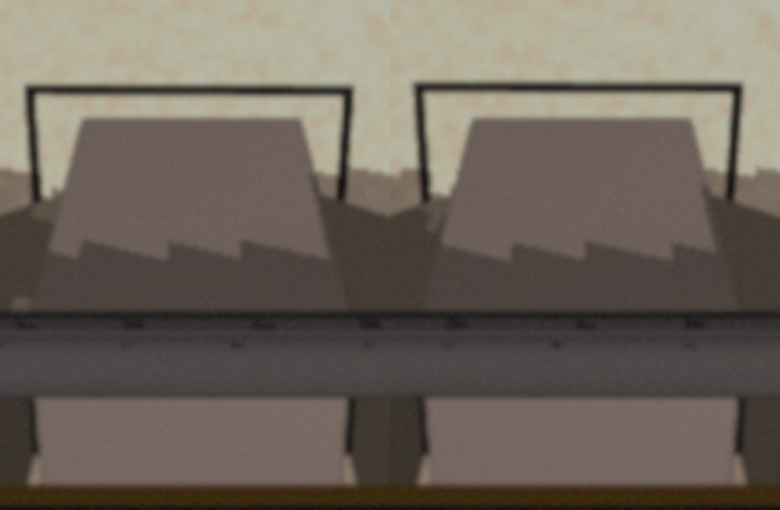

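View pics/c13_14.png

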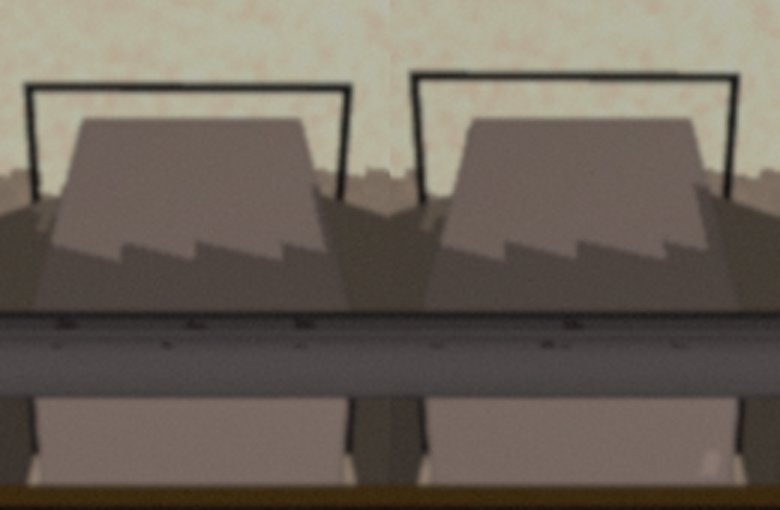

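```bash
python3 -m handwheel '[{"x":0,"y":0,"z":0,"spin":0,"gripper":1},{"x":0,"y":0,"z":0,"spin":0,"gripper":1},{"x":0,"y":0,"z":0,"spin":0,"gripper":1},{"x":0,"y":0.001,"z":0,"spin":0,"gripper":1},{"x":0,"y":0.001,"z":0,"spin":0,"gripper":1},{"x":0,"y":0.001,"z":0,"spin":0,"gripper":1},{"x":0,"y":0.001,"z":0,"spin":0,"gripper":1},{"x":0,"y":0.001,"z":0,"spin":0,"gripper":1},{"x":0,"y":0.001,"z":0,"spin":0,"gripper":1},{"x":0,"y":0.001,"z":0,"spin":0,"gripper":1},{"x":0,"y":0.001,"z":0,"spin":0,"gripper":1}]' 18
python3 look.py 14 15
python3 -m handwheel '[{"x":0,"y":0,"z":0,"spin":0,"gripper":1},{"x":0,"y":0,"z":0,"spin":0,"gripper":1},{"x":0,"y":0,"z":0,"spin":0,"gripper":1},{"x":0,"y":0,"z":0,"spin":0,"gripper":1},{"x":0,"y":0,"z":0,"spin":0,"gripper":1},{"x":0,"y":0,"z":0,"spin":0,"gripper":1}]'
```

```text
t: 14.15
ee_pos: [0.592, -0.1919, 0.1312]
tcp_rot: [-1.568, -0.001, -1.378]
wrist_force: [1.7, 1.4, 7.1]
finger_gap: 0.0397
[ 0.592  -0.1919  0.1312] [1.7 1.4 7.1] [ 0.391 -0.226 -0.026]
t: 14.7
ee_pos: [0.592, -0.1919, 0.1312]
tcp_rot: [-1.568, -0.001, -1.378]
wrist_force: [2.4, 1.8, 6.9]
finger_gap: 0.04
```

View pics/c14_15.png

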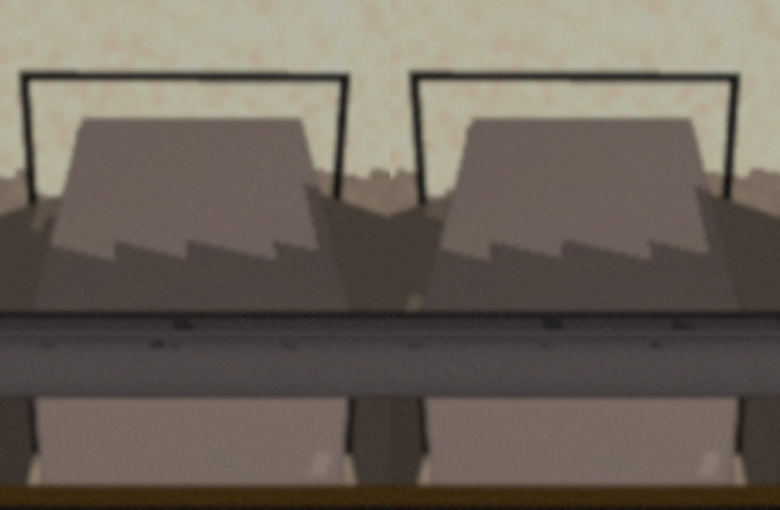

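```bash
python3 -c "
from cell import manip; print(manip.close_job()); s=manip.read_state(); print(s['t'],s['ee_pos'],s['wrist_force'],s['finger_gap'])"
```

```text
the job is handed in; nothing more can be done
None
the job is handed in; nothing more can be done
```

The job is handed in at about 14.7 s of the 56 s. The square seal is pressed on the pad inside the inked frame, still held by its sides with an 18 N grip. No verdict was reported.

I gripped the seal along its free sides, lifted it out of the tray and carried it over the frame with the jaws along the pad's width. The tool itself cannot tilt, so I let the seal swivel in a loosened grip until its foot matched the slope. I then slid it down-slope into the centre, tightened the grip and pushed.

| Check | Result |
|---|---|
| Push | about 9.6 N: wrist force z of +6.9 N against about −2.5 N with the seal hanging free |
| Position in the frame | about 0 mm up the slope and under 1 mm across, from the wrist picture |
| Turn relative to the frame | sides square to within about 0.5° |
| Rest | last two pose readings identical |
| Round seals | both standing in the last scene view, taken at about 12 s |
| Board | clip position not measured; push peaked around 10 N, far below the 50 N slip |

- **Flushness by touch:** In the last drag the foot slid over the sheet at a steady sideways force of about 2.5 N and did not turn any further.
- **Not fully confirmed:** I could not measure the final tilt directly, because the gripper hid the seal's top edge. The camera fits gave a slope of about 5 to 6°, close to the stated lower limit. Tilt estimates from the foot edge ran from 0.095 to 0.17 rad, depending on how far the grip had slipped along the seal (roughly 2 to 4 mm).

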